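# Clamp the jade blank in the swing-strap jig

## Robot

A 6-joint arm with a two-finger parallel gripper is mounted at the origin on the work surface. World frame = base frame: x ahead of the robot, y to its left, z up, the work surface at z = 0. Lengths are in m, angles in degrees, forces in N, time in s.
With the tool pointing down it reaches from about 0.3 to 0.95 m from the base axis. Payload 3.1 kg.
Tool frame: the origin (TCP) lies at the very end of the fingers, on their centre line; the grasp point (between the pads) lies 19 mm behind it; z points along the fingers, y is the line along which they close (so a half turn about z gives the same grasp; the last joint's range is limited). The gripper opens to 85 mm and grips with 20 to 120 N. Pads are 22 mm wide; open, the fingers measure 114 mm over their backs; the gripper's body (76 mm by 85 mm) begins 54 mm behind the grasp point. The pads swing forward as they close: fully open they stand 13 mm farther back than shut.
Start: joints at [-74.238, 17.653, 93.61, -0, 68.738, -3.994], TCP at [0.211, -0.588, 0.231] pointing down, gripper open.
Joint ranges: [-175.34, 175.34], [-45.06, 112.39], [2.9, 150.54], [-68.45, 248.45], [3.09, 151.38], [-168.51, 168.51]. Speed limits (degrees/s): [159.86, 159.86, 180, 180, 180, 180].

## Interface

Orientations are given as [roll, pitch, yaw] about the fixed x, y, z axes, in that order (R = Rz(yaw) Ry(pitch) Rx(roll)).
In Python, from plant import readout, grab_frame, camera_params, ticket, recognise, cut_out, place_of gives the robot as it stands. The module is installed in compiled form; this text tells all that it offers.
- The arm moves only by the shell command python3 -m inch 'ROWS' [FORCE]. ROWS is a JSON object whose key "motion" holds a list of rows, 1 to 12 of them, each of 7 numbers: the opening from 0.0 (shut) to 1.0 (fully open), then dx, dy, dz in shares of 75 cm (1.0 is 75 cm), then a rotation vector rx, ry, rz in parts of the range, where 1.0 means pi rad; each row is the pose to reach, as a shift and turn from the pose commanded when the command began, along the tool's axes at that moment; what a row does not reach only later rows make up. A row lasts 1/8 s, in which the tool goes at most 0.0625 m and 10.7 degrees, less where a joint would pass 70% of its speed; a pose out of reach is approached as far as the arm can. The fingers move at their own pace and stop on an object; FORCE is the grip in N (left out, the last holds). Time passes only in rows, so rows that do not move let the fingers close. It prints the time, the measured TCP pose, the force, the opening and the grip force at its end. Shift and turn numbers lie between -1 and 1, and a call with a number outside is refused. Input that does not fit is refused with a message, and nothing moves.
- readout.observe(): the state, without advancing time (a new reading comes with each control period).
- grab_frame(name): name is "side" or "top"; returns the picture (400x640x3 uint8, blue, green, red); there is no depth.
- camera_params(name): a dict with "K" (3x3 intrinsics, pixels), "R" (3x3) and "t" (3): a world point X has camera coordinates R X + t. Camera axes: x right, y down, z forward; pixel columns grow to the right and rows downward; lengths in m; the calibration is good to about 2 mm. A picture is of the moment at which its call begins. camera_params takes no time and is no camera call.
- ticket.finish_job(): hands the job in; it is judged then, once.
Trained networks look in the newest picture that a camera, given by its name, has taken for a name from the list of things; names that differ only in an ending like _2 or _b are one class to them, and where a whole thing is asked for, a point or a joint stands for the part that bears it (a point fixed in the world has none). Each returns a list of dicts, best first, with "conf" (0 to 1); they miss things now and then, are a little off and sometimes report something else, mostly with a low value. They report only what shows in the picture. A call takes as long as a camera call. They do not tell look-alikes from the thing itself.
- recognise(camera, query): "xyz" ([x, y, z] in m, in world coordinates, good to about 4 mm: the middle of the surface that is visible of it).
- cut_out(camera, query): "region" (400x640 bool, what is visible of it).
- place_of(camera, query): "xyz" ([x, y, z] in m, in world coordinates, good to about 4 mm: a listed point, or the origin of a listed thing).
The state is a dict: "time": time; "joint_positions": joint angles; "qvel": joint speeds; "tau": joint torques, N m; "ee_pos": TCP position; "orientation": TCP orientation; "wrist_force": force on the tool from outside, world axes, zero at the start; "moment": the same for the moment, N m; "gripper_width": opening from 0.0 (shut) to 1.0 (fully open); "gripper_force": force on a finger pad.
Only numpy, scipy, OpenCV 4.12 (cv2) and the standard library are available. Lean on these libraries where they do the work, as an engineer would, in place of code of your own. Each camera call takes 0.05 s, during which the arm holds its last target. There are 200 camera calls.

## Task

The jade blank lies ready in the holding jig on the carver's bench. With a finger, push the steel clamp strap round until it meets its stop pin, so that its rubber foot stands over the blank, and then push the cam lever fully down to clamp the blank. Only push and pick up nothing: do not shift the blank in its seat, and leave the other things on the bench where they are.

Things in the scene. Friction and masses are not known exactly. Their poses are not given: they have to be found in the camera images.
- jig: The clamping jig, bolted down: a dark steel plate 100 (x) by 225 (y) by 12 mm. Origin: bench level, under the vertical stud the strap swings on; the plate runs from y = -70 to +155 mm. Its +y is where the strap's nose points when over the blank. Bare of the strap, nothing of the jig is above 28 mm but the stud and the stop pin.
- stop_pin (a point): Top of the steel stop pin, 12 mm across, 66 mm above the bench, at (20.5, 50) mm in the jig's frame. It touches the strap's +x side when the strap is fully over the blank.
- seat (a point): Centre of the top of the wooden seat (70 by 58 mm, 20 mm above the bench) on which the blank lies, 100 mm from the stud along the jig's +y. Two low aluminium fences, up to 28 mm above the bench, stand at its +x and +y sides.
- strap_swing (a joint): Angle of the strap about the stud, rad. 0: against the stop pin, nose along the jig's +y. It grows counter-clockwise seen from above (nose towards the jig's -x side), up to 1.85; found at 1.0 to 1.6. Stays where it is left; 0.15 N m to turn, about 2 N pushed 80 mm from the stud.
- nose (a point): On the clamp strap, mid-thickness (60 mm above the bench), 100 mm from the stud. The strap is a flat steel bar 28 mm wide, from 52 to 68 mm above the bench, 116 mm long from stud to nose tip and 42 mm the other way to the heel. Here the foot's spindle passes through; its end stands to 84 mm above the bench.
- cam_lever (a joint): Angle of the cam lever, rad. 0: released, handle 75 degrees above level, leaning away from the nose. Grows as it is pushed over and down, away from the nose; 1.25: fully down, 3 degrees above level, pointing away from the nose. Found at 0 to 0.25; swings round with the strap. Stays where it is left; 0.4 N m to turn, about 4.5 N pushed 90 mm from the pin. It draws the nose down some 6 mm.
- lever_pin (a point): Middle of the cam lever's pin: horizontal, across the strap, on the stud's axis 82 mm above the bench.
- lever_tip (a point): The end of the cam lever's handle, middle of its width and thickness, 117 mm from the pin. The handle is a flat steel bar, 22 mm wide (along the pin) and 10 mm thick, centred on the line from the pin to here.
- foot: The strap's rubber foot, a 19 mm wide button on the spindle 100 mm from the stud; its origin is the centre of its underside. 35 mm above the bench with the lever at 0 (3 mm clear of the blank), 4.5 mm lower per rad of lever; it gives by up to 6 mm (3 N per mm) when it presses on the blank.
- blank: The jade blank, a loose pale green slab 50 (x) by 42 (y) by 12 mm, 75 g, lying on the jig's wooden seat with its top 32 mm above the bench. Its origin is the centre of its underside. It must not be shifted.
- jade_ring: A loose pale jade ring lying flat, 52 mm across with an 18 mm hole, 9 mm high; origin under its centre. Leave it alone.
- polishing_stick: A loose stubby wooden polishing stick standing upright, 26 mm across, 60 mm high; origin under its centre. Leave it alone.
- burr_block: A loose wooden block 55 by 100 by 30 mm with upright burrs in it, 58 mm high in all; origin under its centre. Leave it alone.
- brush_pot: A loose white pot, 72 mm across and 90 mm high, with brushes standing out of it to 185 mm; origin under its centre. Leave it alone.
There are look-alikes about, which are no part of the job. What is shaped like the jig but pink is not meant. What is shaped like the blank but blue is not meant.

How it is judged:
By the outcome, as a careful person would: the job done as asked, in the order asked, and still so for the second after the job is handed in, with the robot touching nothing.
It also fails if it takes over 48 s, if anything falls off the work surface, if the arm or the gripper's body presses on something with over 40 N, if the wrist force passes 120 N, or if a joint passes its speed limit or range.

## Working session

There is one attempt and no reset: what is moved stays moved. The work goes in short steps, Python scripts to look and compute and a shell command to move; the robot and the scene stay as the last step left them, time stands still between calls to the robot, and variables do not carry over. Pictures are saved under pics/ and viewed, at most 10 in all, crops included, and the job is handed in when it is done.

```bash
mkdir -p pics; python3 - <<'E'
from plant import readout, grab_frame, camera_params, recognise, place_of
import cv2,numpy as np
for c in("top","side"):
    im=grab_frame(c); cv2.imwrite(f"pics/{c}0.png",im)
    p=camera_params(c);print(c,np.round(-p["R"].T@p["t"],3),np.round(p["R"][2],2))
    for q in("jig","stop_pin","seat","nose","lever_pin","lever_tip","blank","jade_ring","polishing_stick","burr_block","brush_pot"):
        print(q,[(np.round(d["xyz"],3).tolist(),round(d["conf"],2)) for d in place_of(c,q)][:3])
o=readout.observe();print(o["time"],o["ee_pos"],o["orientation"])
E
```

```text
top [0.373 0.035 1.241] [ 0.1  -0.01 -0.99]
jig [([0.536, -0.053, 0.002], 0.67), ([0.242, -0.291, -0.004], 0.57)]
stop_pin [([0.571, -0.01, 0.065], 0.73), ([0.282, -0.26, 0.068], 0.65)]
seat [([0.291, -0.207, 0.019], 0.87), ([0.564, 0.047, 0.021], 0.83)]
nose [([0.442, -0.018, 0.062], 0.92), ([0.289, -0.209, 0.058], 0.66), ([0.434, 0.118, -0.003], 0.36)]
lever_pin [([0.535, -0.047, 0.082], 0.74), ([0.235, -0.289, 0.08], 0.55), ([0.565, 0.045, 0.017], 0.41)]
lever_tip [([0.224, -0.314, 0.191], 0.89), ([0.569, -0.064, 0.192], 0.83)]
blank [([0.564, 0.047, 0.021], 0.79), ([0.692, 0.03, 0.003], 0.61)]
jade_ring [([0.513, -0.236, -0.001], 0.79)]
polishing_stick [([0.434, 0.117, -0.001], 0.47), ([0.654, -0.096, -0.003], 0.34)]
burr_block [([0.656, -0.097, -0.001], 0.64)]
brush_pot []
side [ 0.41  -0.588  0.827] [ 0.07  0.66 -0.74]
jig [([0.535, -0.05, 0.001], 0.84), ([0.237, -0.294, 0.001], 0.79), ([0.436, 0.125, 0.003], 0.55)]
stop_pin [([0.282, -0.26, 0.069], 0.63)]
seat [([0.295, -0.203, 0.023], 0.94), ([0.563, 0.041, 0.021], 0.93)]
nose [([0.29, -0.208, 0.059], 0.65)]
lever_pin [([0.236, -0.292, 0.079], 0.9), ([0.537, -0.053, 0.082], 0.81), ([0.51, -0.238, -0.002], 0.39)]
lever_tip [([0.567, -0.058, 0.192], 0.84), ([0.227, -0.319, 0.194], 0.76), ([0.532, -0.049, 0.083], 0.73)]
blank [([0.696, 0.037, -0.0], 0.72), ([0.561, 0.044, 0.02], 0.49)]
jade_ring [([0.509, -0.238, -0.001], 0.62)]
polishing_stick [([0.43, 0.126, 0.0], 0.58)]
burr_block [([0.658, -0.101, -0.001], 0.6)]
brush_pot [([0.632, 0.185, 0.001], 0.8)]
1.2 [ 0.21122987 -0.58822882  0.23127897] [-1.79999605e+02  1.04482474e-03  1.97555723e+01]
```

View pics/top0.png

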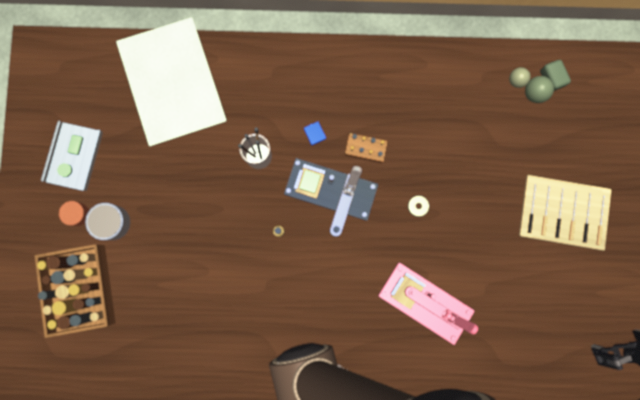

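View pics/side0.png

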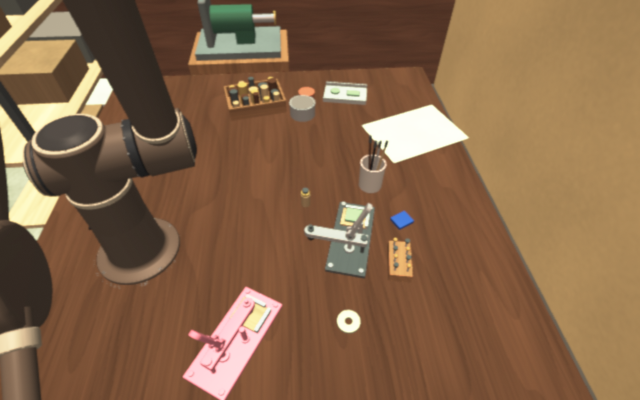

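The side view shows the dark jig with its strap swung out to the robot's side (nose at about (310,232)), the lever upright and the stop pin clear. The top view puts the nose at (336,231), the blank at (310,181) and the pink look-alike at (430,300). The points agree with the jig geometry: stud (0.536,-0.051), yaw about -16°, strap about 1.5 rad. I'll shut the gripper, align it with the jig and go to jig (-80,-40) mm at a safe height.

Careful with the scale: shifts go in shares of 75 cm and turns go in shares of pi rad. That gives: -0.409 m / 0.75 = -0.5453, 0.399 m / 0.75 = 0.532, 35.75 degrees / 180 = 0.1986.

```bash
cat > h.py <<'E'
import numpy as np
from plant import readout
S=np.array([.536,-.051]); A=np.radians(-16); X=np.array([np.cos(A),np.sin(A)]); Y=np.array([-X[1],X[0]])
def jig(p): p=np.asarray(p)[:2]-S; return np.round(1000*np.array([p@X,p@Y]),1)
def world(x,y): return S+x/1000*X+y/1000*Y
def st():
    o=readout.observe(); print("t",round(o["time"],2),"jig mm",jig(o["ee_pos"]),"z",round(1000*o["ee_pos"][2],1),"ori",np.round(o["orientation"],1),"F",np.round(o["wrist_force"],1),"j6",np.round(o["joint_positions"][5],0))
E
python3 -m inch '{"motion":[[0,0.04,-0.04,-0.0267,0,0,0.0167],[0,0.0867,-0.088,-0.0267,0,0,0.0333],[0,0.1333,-0.136,-0.0267,0,0,0.05],[0,0.18,-0.184,-0.0267,0,0,0.0667],[0,0.2267,-0.232,-0.0267,0,0,0.0833],[0,0.2733,-0.28,-0.0267,0,0,0.1],[0,0.32,-0.328,-0.0267,0,0,0.1167],[0,0.3667,-0.376,-0.0267,0,0,0.1333],[0,0.4133,-0.424,-0.0267,0,0,0.15],[0,0.46,-0.472,-0.0267,0,0,0.1667],[0,0.5067,-0.52,-0.0267,0,0,0.1833],[0,0.532,-0.5453,-0.0267,0,0,0.1986]]}'
python3 -c "
from h import *;st()"
```

```text
time: 2.7
ee_pos: [0.4492, -0.0663, 0.2516]
orientation: [-180.0, -0.0, -16.0]
wrist_force: [0.4, -0.5, 0.3]
gripper_width: 0.001
gripper_force: 0.0
t 2.7 jig mm [-79.2 -38.6] z 251.6 ori [-180.   -0.  -16.] F [ 0.4 -0.5  0.3] j6 92.0
```

Converted, 0.203 m / 0.75 = 0.2707, 0.19 m / 0.75 = 0.2533.

```bash
python3 -m inch '{"motion":[[0,0,0,0.0667,0,0,0],[0,0,0,0.1333,0,0,0],[0,0,0,0.2,0,0,0],[0,0,0,0.2533,0,0,0],[0,0,0,0.2707,0,0,0],[0,0,0,0.2707,0,0,0]]}'
python3 - <<'E'
from h import *;st()
from plant import grab_frame,place_of
import cv2
im=grab_frame("side");cv2.imwrite("pics/s1.png",cv2.resize(im[150:300,240:440],None,fx=4,fy=4))
for c in("top","side"):
    if c=="top":grab_frame(c)
    for q in("nose","stop_pin","lever_tip","seat"): print(c,q,[(jig(d["xyz"]).tolist(),round(d["conf"],2)) for d in place_of(c,q)])
E
```

```text
time: 3.45
ee_pos: [0.4484, -0.0684, 0.0481]
orientation: [180.0, 0.1, -16.0]
wrist_force: [-0.8, -0.7, -0.4]
gripper_width: -0.001
gripper_force: 0.0
t 3.45 jig mm [-79.4 -40.9] z 48.1 ori [ 1.8e+02  1.0e-01 -1.6e+01] F [-0.8 -0.7 -0.4] j6 92.0
top nose [([-194.4, -219.0], 0.97), ([-99.2, 4.1], 0.48), ([2.2, 99.7], 0.46)]
top stop_pin [([23.2, 50.1], 0.84), ([-185.1, -271.2], 0.64), ([-1.8, 101.1], 0.58)]
top lever_tip [([-224.4, -343.5], 0.86), ([35.0, -1.5], 0.58)]
top seat [([-1.9, 101.7], 0.92), ([-190.9, -217.2], 0.9), ([1.4, 2.1], 0.6)]
side nose [([-192.5, -216.4], 0.83), ([-99.1, 1.3], 0.65)]
side stop_pin [([23.4, 52.5], 0.66), ([-186.7, -272.0], 0.65), ([26.8, 252.6], 0.49)]
side lever_tip [([32.9, 3.0], 0.89), ([-227.3, -344.1], 0.59)]
side seat [([2.1, 95.9], 0.84), ([-194.2, -214.6], 0.68)]
```

View pics/s1.png

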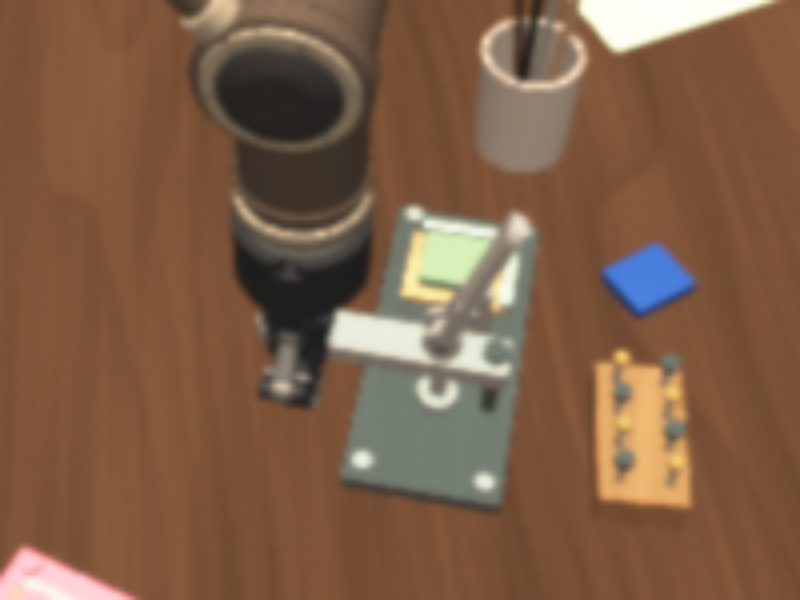

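The side crop shows the shut fingers at (290,380), on the near side of the strap (nose end at (335,330)) and clear of it. The blank at (455,260) and the stop pin are free. I'll sweep the strap to about 0.1 rad.

Converted, -0.117 m / 0.75 = -0.156, -0.108 m / 0.75 = -0.144.

```bash
python3 -m inch '{"motion":[[0,-0.0013,-0.0133,0,0,0,0],[0,-0.0027,-0.0267,0,0,0,0],[0,-0.0067,-0.04,0,0,0,0],[0,-0.008,-0.0533,0,0,0,0],[0,-0.0067,-0.0707,0,0,0,0],[0,-0.004,-0.0867,0,0,0,0],[0,0.004,-0.1027,0,0,0,0],[0,0.012,-0.1173,0,0,0,0],[0,0.0253,-0.132,0,0,0,0],[0,0.0387,-0.144,0,0,0,0],[0,0.0507,-0.1507,0,0,0,0],[0,0.06,-0.156,0,0,0,0]]}'
python3 - <<'E'
from h import *;st()
from plant import grab_frame,place_of
import cv2
im=grab_frame("side");cv2.imwrite("pics/s2.png",cv2.resize(im[150:300,240:440],None,fx=4,fy=4))
for c in("top","side"):
    if c=="top":grab_frame(c)
    for q in("nose","lever_tip","blank"): print(c,q,[(jig(d["xyz"]).tolist(),round(d["conf"],2)) for d in place_of(c,q)])
E
```

```text
time: 5.45
ee_pos: [0.5245, 0.0318, 0.0481]
orientation: [-180.0, 0.0, -16.0]
wrist_force: [-2.0, -1.4, -0.4]
gripper_width: 0.002
gripper_force: 0.9
t 5.45 jig mm [-33.9  76.4] z 48.1 ori [-180.    0.  -16.] F [-2.  -1.4 -0.4] j6 105.0
top nose [([-196.7, -219.2], 0.65), ([128.7, -12.1], 0.6)]
top lever_tip [([-227.5, -342.9], 0.86), ([-0.8, -37.3], 0.6)]
top blank [([126.9, 123.8], 0.53)]
side nose [([-8.6, 100.6], 0.78), ([-192.5, -218.1], 0.65)]
side lever_tip [([1.2, -33.3], 0.71), ([4.7, 97.4], 0.56)]
side blank [([129.2, 128.7], 0.7), ([-0.9, 98.3], 0.51)]
```

View pics/s2.png

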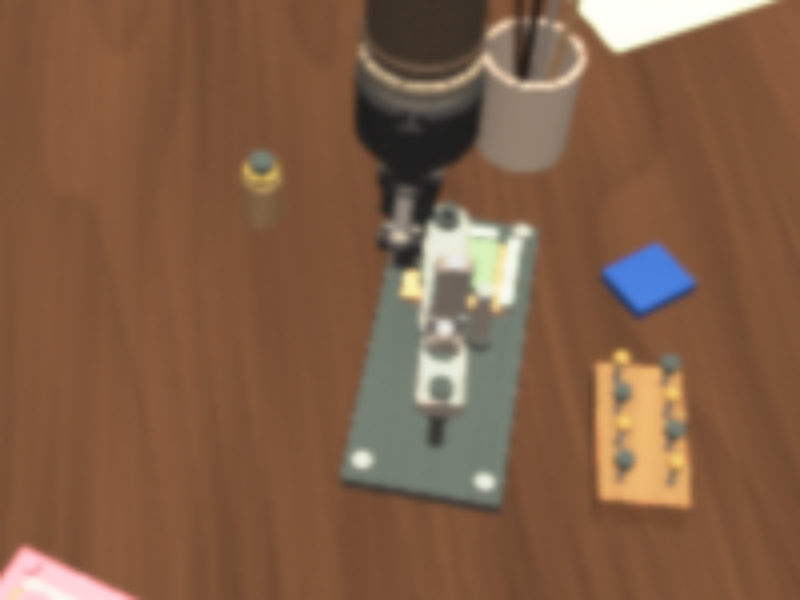

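The strap is now over the blank, with the nose at about (447,215) and a few mm short of the stop pin at (480,320); the finger is on its left. I'll push the last 9 mm slowly.

Converted, 0.008 m / 0.75 = 0.0107, 0.007 m / 0.75 = 0.0093.

```bash
python3 -m inch '{"motion":[[0,0.004,-0.0013,0,0,0,0],[0,0.008,-0.0027,0,0,0,0],[0,0.0093,-0.004,0,0,0,0],[0,0.0107,-0.004,0,0,0,0],[0,0.0107,-0.004,0,0,0,0]]}';python3 -c "
from h import *;st()"
python3 -m inch '{"motion":[[0,0.0013,0,0,0,0,0],[0,0.0013,0,0,0,0,0]]}';python3 -c "
from h import *;st()"
```

```text
time: 6.48
ee_pos: [0.5324, 0.0324, 0.0481]
orientation: [-180.0, 0.0, -16.0]
wrist_force: [-1.7, -0.5, 0.3]
gripper_width: 0.005
gripper_force: 0.7
t 6.47 jig mm [-26.5  79.2] z 48.1 ori [-180.    0.  -16.] F [-1.7 -0.5  0.3] j6 105.0
time: 6.72
ee_pos: [0.5334, 0.0323, 0.0481]
orientation: [-180.0, 0.0, -16.0]
wrist_force: [-2.2, 1.2, -1.6]
gripper_width: 0.004
gripper_force: 0.8
t 6.72 jig mm [-25.4  79.3] z 48.1 ori [-180.    0.  -16.] F [-2.2  1.2 -1.6] j6 105.0
```

Not at the stop yet (force about 2 N), so I'll go on in 1 mm steps until the force rises.

Converted, 0.001 m / 0.75 = 0.0013.

```bash
for i in 1 2 3; do python3 -m inch '{"motion":[[0,0.0013,0,0,0,0,0],[0,0.0013,0,0,0,0,0]]}' >/dev/null;python3 -c "
from h import *;st()"; done
```

```text
t 6.97 jig mm [-24.4  79.3] z 48.2 ori [-180.    0.  -16.] F [-1.1  3.  -0.3] j6 105.0
t 7.22 jig mm [-24.3  79.3] z 48.1 ori [-1.8e+02  1.0e-01 -1.6e+01] F [-3.7  4.   1.1] j6 105.0
t 7.47 jig mm [-24.1  79.4] z 48.0 ori [-180.     0.2  -16. ] F [-4.9  4.6  2.2] j6 105.0
```

The finger has stopped advancing at x = -24 mm while its commanded target goes on, so the strap is at its stop. I'll back off, rise, go over to the nose side of the lever, and look.

Converted, -0.16 m / 0.75 = -0.2133, -0.117 m / 0.75 = -0.156.

```bash
python3 -m inch '{"motion":[[0,0.0013,0,0,0,0,0],[0,0.0013,0,0,0,0,0],[0,-0.04,0,0,0,0,0],[0,-0.04,0,-0.0667,0,0,0],[0,-0.04,0,-0.1333,0,0,0],[0,-0.04,0,-0.2,0,0,0],[0,0,0.0267,-0.2133,0,0,0],[0,0.0307,0.0733,-0.2133,0,0,0],[0,0.0307,0.0867,-0.1867,0,0,0],[0,0.0307,0.0867,-0.16,0,0,0],[0,0.0307,0.0867,-0.156,0,0,0]]}'
python3 - <<'E'
from h import *;st()
from plant import grab_frame,place_of
import cv2
im=grab_frame("side");cv2.imwrite("pics/s3.png",cv2.resize(im[150:300,240:440],None,fx=4,fy=4))
for c in("top","side"):
    if c=="top":grab_frame(c)
    for q in("nose","lever_tip","lever_pin","blank"): print(c,q,[(jig(d["xyz"]).tolist(),round(d["xyz"][2],3),round(d["conf"],2)) for d in place_of(c,q)])
E
```

```text
time: 8.85
ee_pos: [0.5404, -0.0384, 0.1644]
orientation: [179.9, 0.0, -16.0]
wrist_force: [-0.6, 0.1, 0.3]
gripper_width: 0.006
gripper_force: 0.0
t 8.85 jig mm [ 0.8 13.3] z 164.4 ori [179.9   0.  -16. ] F [-0.6  0.1  0.3] j6 97.0
top nose [([-196.4, -219.6], 0.054, 0.85), ([0.5, 104.8], 0.062, 0.82)]
top lever_tip [([-226.4, -344.9], 0.195, 0.6), ([-2.3, -38.4], 0.192, 0.46)]
top lever_pin [([-222.1, -311.7], 0.08, 0.84), ([-1.7, 4.3], 0.079, 0.75)]
top blank [([124.3, 122.1], 0.003, 0.73), ([-0.4, 103.0], 0.019, 0.57), ([-145.6, 134.3], -0.003, 0.52)]
side nose [([-1.0, 101.0], 0.059, 0.79), ([-192.7, -215.8], 0.06, 0.63)]
side lever_tip [([0.3, -30.4], 0.194, 0.73), ([-231.2, -343.2], 0.196, 0.53)]
side lever_pin [([-221.9, -312.5], 0.083, 0.83), ([-3.1, 1.9], 0.083, 0.67)]
side blank [([130.2, 129.0], -0.005, 0.69), ([0.1, 99.5], 0.021, 0.47)]
```

View pics/s3.png

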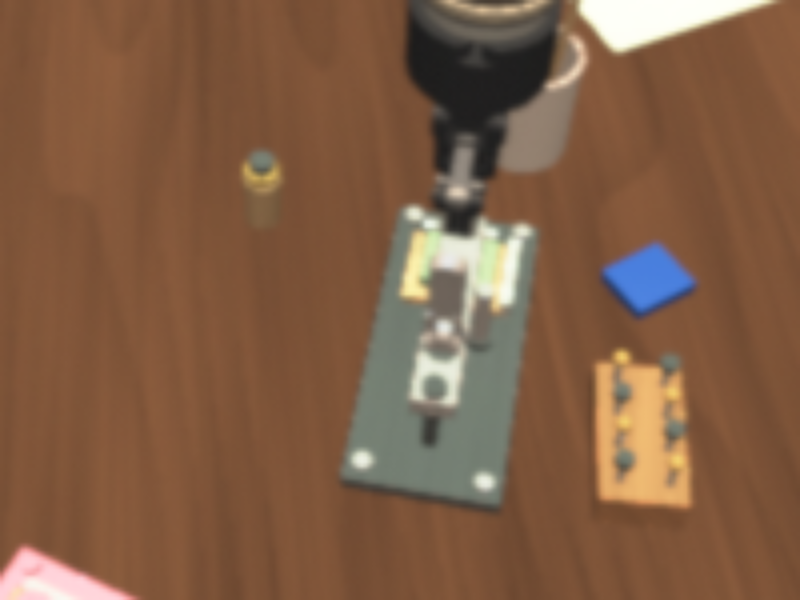

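The strap lies over the blank along the jig's +y axis (nose x ≈ 0). The finger at (460,215) stands on the nose side of the lever, whose tip is at (452,250). I'll push the lever over along its arc.

Converted, 0.089 m / 0.75 = 0.1187, 0.088 m / 0.75 = 0.1173.

```bash
python3 -m inch '{"motion":[[0,0,0.016,-0.0053,0,0,0],[0,0,0.0293,-0.0053,0,0,0],[0,0,0.0413,-0.0027,0,0,0],[0,0,0.0547,0.004,0,0,0],[0,0,0.068,0.012,0,0,0],[0,0,0.0813,0.0213,0,0,0],[0,0,0.092,0.0333,0,0,0],[0,0,0.1013,0.0453,0,0,0],[0,0,0.108,0.0587,0,0,0],[0,0,0.1147,0.0733,0,0,0],[0,0,0.1173,0.0827,0,0,0],[0,0,0.1187,0.0893,0,0,0]]}'
python3 -c "
from h import *;st()"
python3 -m inch '{"motion":[[0,0,0,0.004,0,0,0],[0,0,0,0.0053,0,0,0],[0,0,0,0.0053,0,0,0]]}' >/dev/null
python3 -c "
from h import *;st()"
```

```text
time: 10.85
ee_pos: [0.516, -0.1245, 0.098]
orientation: [179.9, -0.0, -16.0]
wrist_force: [0.9, -1.8, 5.5]
gripper_width: 0.001
gripper_force: 2.3
t 10.85 jig mm [  1.1 -76.1] z 98.0 ori [179.9  -0.  -16. ] F [ 0.9 -1.8  5.5] j6 88.0
t 11.22 jig mm [  0.5 -74.8] z 94.2 ori [-180.    0.  -16.] F [ 1.2 -1.7  3.2] j6 88.0
```

Contact is good at 3–5 N and matches the lever's stated torque. I'll press on down until the lever stops.

```bash
for i in 1 2 3 4; do python3 -m inch '{"motion":[[0,0,0,0.0027,0,0,0],[0,0,0,0.0027,0,0,0]]}' >/dev/null
python3 -c "
from h import *;st()"; done
```

```text
t 11.47 jig mm [  0.6 -74.8] z 92.2 ori [-180.    0.  -16.] F [ 0.7 -1.8  3.1] j6 88.0
t 11.72 jig mm [  0.8 -75. ] z 91.0 ori [180.   0. -16.] F [-1.4 -2.   9.2] j6 88.0
t 11.97 jig mm [  1.2 -75.2] z 90.4 ori [180.  -0. -16.] F [-4.1 -2.4 15.1] j6 88.0
t 12.22 jig mm [  2.3 -75.3] z 89.8 ori [ 1.799e+02 -1.000e-01 -1.600e+01] F [-6.3 -2.4 22.6] j6 88.0
```

The lever is at its stop: the force rises to 22 N with little movement. I'll lift straight off and check.

Converted, -0.16 m / 0.75 = -0.2133, -0.12 m / 0.75 = -0.16.

```bash
python3 -m inch '{"motion":[[0,0,0,-0.0267,0,0,0],[0,0,0,-0.08,0,0,0],[0,0,0,-0.16,0,0,0],[0,0,0.08,-0.2133,0,0,0],[0,0,0.16,-0.2133,0,0,0],[0,0,0.2133,-0.2133,0,0,0],[0,0,0.2133,-0.2133,0,0,0]]}'
python3 - <<'E'
from h import *;st()
from plant import grab_frame,place_of
import cv2
a=[]
for c in("top","side"):
    im=grab_frame(c);a.append(cv2.resize(im[150:300,240:440] if c=="side" else im[110:260,240:440],None,fx=2,fy=2))
    for q in("nose","lever_tip","blank","jade_ring","polishing_stick","burr_block","brush_pot"): print(c,q,[((jig(d["xyz"]) if q in("nose","lever_tip","blank") else np.round(d["xyz"],3)).tolist(),round(d["xyz"][2],3),round(d["conf"],2)) for d in place_of(c,q)])
cv2.imwrite("pics/s4.png",np.hstack(a))
E
```

```text
time: 13.1
ee_pos: [0.4706, -0.2783, 0.2451]
orientation: [-179.9, 0.1, -16.3]
wrist_force: [0.0, 1.5, -0.5]
gripper_width: -0.0
gripper_force: 0.0
t 13.1 jig mm [-2.000e-01 -2.366e+02] z 245.1 ori [-1.799e+02  1.000e-01 -1.630e+01] F [ 0.   1.5 -0.5] j6 71.0
top nose [([-194.0, -219.1], 0.059, 0.85), ([1.5, 104.3], 0.054, 0.73)]
top lever_tip [([-1.3, -119.4], 0.088, 0.76)]
top blank [([0.5, 2.1], 0.078, 0.52), ([-1.4, 99.8], 0.019, 0.42), ([28.5, -185.0], -0.001, 0.33)]
top jade_ring [([0.511, -0.24, -0.004], -0.004, 0.5)]
top polishing_stick [([0.431, 0.116, -0.001], -0.001, 0.64)]
top burr_block [([0.654, -0.099, -0.003], -0.003, 0.72)]
top brush_pot [([0.636, 0.179, 0.002], 0.002, 0.62), ([0.563, 0.047, 0.02], 0.02, 0.27)]
side nose [([-194.1, -220.4], 0.056, 0.69)]
side lever_tip [([-227.2, -342.9], 0.193, 0.92)]
side blank [([128.8, 128.8], -0.0, 0.59)]
side jade_ring [([0.509, -0.238, -0.002], -0.002, 0.61)]
side polishing_stick [([0.538, -0.048, 0.0], 0.0, 0.63), ([0.433, 0.126, 0.001], 0.001, 0.6)]
side burr_block [([0.659, -0.099, 0.004], 0.004, 0.66), ([0.536, -0.046, -0.002], -0.002, 0.45)]
side brush_pot [([0.631, 0.182, -0.003], -0.003, 0.6)]
```

View pics/s4.png

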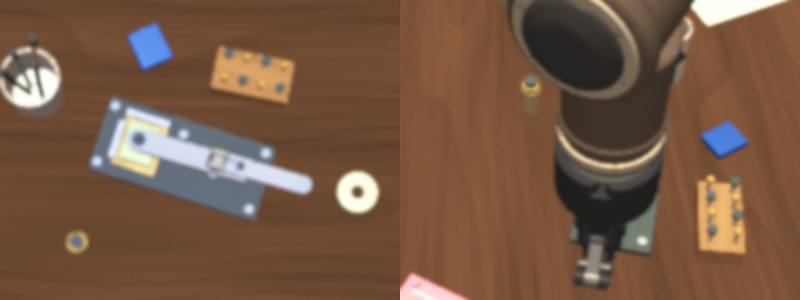

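The top view shows the strap over the blank (nose at (138,137)), the lever down (tip at (305,184)) and the other things unmoved. The finger crept about 1.7 mm sideways in the last press, so I'll measure the strap's angle against the plate.

```bash
python3 - <<'E'
from plant import grab_frame,camera_params,cut_out
import cv2,numpy as np
im=grab_frame("top").astype(float)
for _ in range(5): im+=grab_frame("top")
im/=6
p=camera_params("top");K,R,t=p["K"],p["R"],p["t"]
S=np.array([.536,-.051]);A=np.radians(-16);X=np.array([np.cos(A),np.sin(A)]);Y=np.array([-X[1],X[0]])
def rect(z,im=im,s=3):  # rectified jig view: s px/mm, cols jig x -80..80, rows jig y 170..-140
    H=310*s;W=160*s;xx,yy=np.meshgrid(-80+np.arange(W)/s,170-np.arange(H)/s)
    P=np.stack([S[0]+xx*X[0]/1e3+yy*Y[0]/1e3,S[1]+xx*X[1]/1e3+yy*Y[1]/1e3,np.full_like(xx,z)],-1)@R.T+t
    u=P@K.T;m=(u[...,:2]/u[...,2:]).astype(np.float32)
    return cv2.remap(im.astype(np.float32),m[...,0],m[...,1],cv2.INTER_CUBIC)
def edges(g,ys,lo,hi,sign):
    pts=[]
    for y in ys:
        r=int((170-y)*3);a=int((lo+80)*3);b=int((hi+80)*3)
        d=sign*np.gradient(g[r-2:r+3].mean(0))[a:b];d=np.clip(d-0.3*d.max(),0,None)
        pts.append((y,lo+(d@np.arange(b-a))/d.sum()/3))
    pts=np.array(pts);f=np.polyfit(pts[:,0],pts[:,1],1);return np.round(f,4),np.round(np.std(pts[:,1]-np.polyval(f,pts[:,0])),2)
g=rect(.012).mean(2)
print("plate L/R",edges(g,range(-60,150,6),-62,-40,-1),edges(g,range(-60,150,6),40,62,-1),edges(g,range(-60,150,6),-62,-40,1),edges(g,range(-60,150,6),40,62,1))
h=rect(.068).mean(2)
print("strap L/R",edges(h,range(20,80,4),-24,-6,1),edges(h,range(55,85,4),6,24,-1),edges(h,range(20,40,4),6,24,-1))
l=rect(.09).mean(2)
print("lever L/R",edges(l,range(-108,-45,4),-20,-4,1),edges(l,range(-108,-45,4),4,20,-1))
v=np.hstack([rect(.068),rect(.032)]);cv2.imwrite("pics/r.png",v[:560,:])
E
```

```text
plate L/R (array([-8.6000e-03, -5.4465e+01]), np.float64(3.6)) (array([-2.95000e-02,  4.87403e+01]), np.float64(2.59)) (array([ 2.30000e-03, -4.83105e+01]), np.float64(1.51)) (array([nan, nan]), np.float64(nan))
strap L/R (array([ 3.90000e-03, -1.46999e+01]), np.float64(0.38)) (array([0.0764, 8.1099]), np.float64(1.84)) (array([-0.032 , 14.5644]), np.float64(0.14))
lever L/R (array([-1.11000e-02, -1.11103e+01]), np.float64(0.23)) (array([-0.0191, 10.6208]), np.float64(0.19))<stdin>:18: RuntimeWarning: invalid value encountered in scalar divide
[ WARN:0@3.930] global loadsave.cpp:1063 imwrite_ Unsupported depth image for selected encoder is fallbacked to CV_8U.
```

```bash
python3 -c "
import cv2;im=cv2.imread('pics/r.png');cv2.imwrite('pics/r2.png',cv2.resize(im,(800,467)))"
```

```text
(no output)
```

View pics/r2.png

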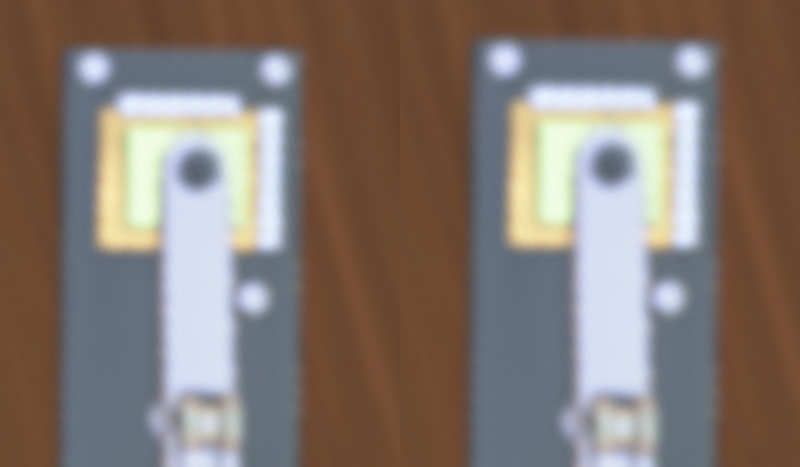

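In the rectified view the strap's right edge meets the pin at (237,297). The fitted strap and lever angles are within about 0.01 rad of zero, and the blank sits centred at about (0,101) mm. I'm handing in.

```bash
python3 -c "
from plant import ticket;print(ticket.finish_job())"
```

```text
the job is handed in; nothing more can be done
None
```

The job is handed in at about 14 s on the robot's clock: the strap is against its stop pin and the cam lever is fully down, and in the last pictures the blank looked centred in its seat and nothing else had moved (hand-in gave no verdict).

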